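# Hold the door-hinge leaf in line for its pin

## Robot

A 6-joint arm with a two-finger parallel gripper is mounted at the origin on the work surface. World frame = base frame: x ahead of the robot, y to its left, z up, the work surface at z = 0. Lengths are in m, angles in rad, forces in N, time in s.
With the tool pointing down it reaches from about 0.35 to 0.975 m from the base axis. Payload 4.9 kg.
Tool frame: the origin (TCP) lies midway between the tips of the shut fingers; the grasp point (between the pads) lies 19 mm behind it; z points along the fingers, y is the line along which they close (so a half turn about z gives the same grasp; the last joint's range is limited). The gripper opens to 85 mm and grips with 20 to 120 N. Pads are 22 mm wide; open, the fingers measure 114 mm over their backs; the gripper's body (76 mm by 85 mm) begins 54 mm behind the grasp point. The pads swing forward as they close: fully open they stand 13 mm farther back than shut.
Start: joints at [1.213, 0.053, 1.613, -0, 1.476, -0.119], TCP at [0.148, 0.607, 0.231] pointing down, gripper open.
Joint ranges: [-3.01, 3.01], [-1.01, 2.22], [0.06, 2.58], [-1.02, 4.17], [0.09, 2.62], [-3.14, 3.14]. Speed limits (rad/s): [2.57, 2.57, 3.14, 3.14, 3.14, 3.14].

## Interface

Orientations are given as a rotation vector (axis times angle).
In Python, from station import ctrl, optics, job gives the robot as it stands.
- The arm moves only by the shell command python3 -m jog 'ROWS' [OPENING] [FORCE]. ROWS is JSON, a list of rows, each a list of 2 entries, a list of its own where there are three numbers: the shift along the tool's x, y, z in m, then the turn, a rotation vector about the tool's x, y, z in rad. A call has 1 to 5 rows; each row is the pose to reach, as a shift and turn from the pose commanded when the call began, along the tool's axes at that moment; what a row does not reach only later rows make up. A row lasts 1/10 s, in which the tool goes at most 50 mm and 8.59 degrees, less where a joint would pass 70% of its speed; a pose out of reach is approached as far as the arm can. A call with a gripper value outside its range is refused whole. OPENING is the opening, from 0 (shut) to 1 (fully open), set as the call begins (- or left out, the last holds). The fingers move at their own pace and stop on an object; FORCE is the grip in N (left out, the last holds). Time passes only in rows, so rows that repeat a pose let the fingers close. It gives the time, the measured TCP pose, the force, the opening and the grip force at its end, in the units of the state.
- ctrl.get_obs(): the state, without advancing time (a new reading comes with each control period).
- optics.get_image(name): name is "side" or "top" or "wrist"; returns a dict with "image" (384x512x3 uint8, blue, green, red), "fx", "fy", "cx", "cy" (pixels), "D" ([k1, k2, p1, p2, k3] as OpenCV has them; the pictures are not rectified), "rvec" (rotation vector, rad) and "tvec" (3), from world to camera coordinates, as OpenCV has them; the wrist camera has in their place "mount" (4x4, takes a point from camera to tool coordinates, whose origin is the TCP and whose axes are the flange's). Camera axes: x right, y down, z forward; pixel columns grow to the right and rows downward; lengths in m; the calibration is good to about 2 mm. A picture is of the moment at which its call begins: read the wrist's pose just before it. There is no depth.
- job.finish_job(): hands the job in; it is judged then, once.
The state is a dict: "t": time; "q": joint angles; "dq": joint speeds; "effort": joint torques, N m; "tool_pos": TCP position; "tool_rot": TCP orientation; "contact_force": force on the tool from outside, world axes, zero at the start; "wrist_torque": the same for the moment, N m; "opening": finger opening in m; "grip_force": force on a finger pad.
Only numpy, scipy, OpenCV 4.12 (cv2) and the standard library are available. Lean on these libraries where they do the work, as an engineer would, in place of code of your own. Each camera call takes 0.05 s, during which the arm holds its last target. There are 200 camera calls.

## Task

In the door-repair fixture, first slide the cross-slide carriage by its knob until the cross mark on it lies right under the tip of the fixed pointer, and leave it there. Then take the loose hinge leaf out of the wooden rack and, plate upright, lower its knuckle midway between the two knuckles of the fixed leaf on the jamb block so that all three pin holes line up, ready for the pin. Finish while holding it there in the gripper, still and carried by the gripper alone, neither resting nor pressing on the fixed leaf; leave the bottle, mug and jar alone.

Things in the scene. Friction and masses are not known exactly. Their poses are not given: they have to be found in the camera images.
- unit: Pin fixture, fixed to the bench: steel base plate from x -100 to 130, y -170 to 160 mm, 18 mm thick, with a cross slide. Origin on the bench at the slide's middle; x away from the robot (yaw within 0.25 rad), y left, z up. The 9 mm pin waits in a grey guide block (50 x 35 mm, centre x 0, y 138, top 133 mm), its nose at y 104, height 115 mm, in line with the jamb bore once the mark is set.
- carriage_mid (a point): Centre of the top face (45 mm above the bench) of the aluminium carriage, 130 x 200 x 13 mm. It slides in the fixture's x (from -50 to 50 mm) and y (-90 to 9 mm), never turns, stays where left; each slide drags with about 3 N; moving weight 1.8 kg. It starts 30 to 70 mm to -y of the marked place and up to 35 mm off in x. Fixture axes.
- pointer_tip (a point): Underside of the tip of the fixed steel pointer, a 5 mm thick blade pointing to the fixture's -x, 3 mm above the carriage's top face (48 mm above the bench). The blade and its post, 61 to 83 mm beyond the tip in x, stay below 54 mm height. Fixture axes.
- mark (a point): Centre of the black cross mark (22 mm, with an 8 mm dot) on the carriage's top face, at x 45, y -55 mm from the face's centre. Moves with the carriage. Fixture axes.
- knob_top (a point): Centre of the top of the carriage's black upright knob, 24 mm diameter, from 62 to 102 mm above the bench on a 16 mm stem, 65 mm to -x of the mark. This point, 102 mm above the bench, moves with the carriage. Grip it from above along the fixture's x and move it sideways.
- jamb_bore (a point): Point on the carriage on the fixed leaf's pin-hole axis, midway between its two knuckles, 115 mm above the bench, 45 mm to -x and 100 mm to +y of the mark. y = hole axis, z up. Knuckles: 22 mm outside, 12 mm bore, 24 mm long, 36 mm gap between. In the gap the leaf is notched to 24 mm below the axis. The jamb block (wood, 40 x 100 mm) stands behind the leaf, top 30 mm below the axis.
- leaf: Loose steel hinge leaf, about 0.3 kg: upright plate 8 mm thick (x), 70 wide (y), 75 tall, one knuckle below (22 mm diameter, 12 mm bore, 30 mm long) on an 8 x 30 mm neck. Origin at the centre of the pin hole; y = hole axis, z up along the plate, which spans 18 to 93 mm above the origin. A half turn about z makes no difference. Starts upright in the rack; grip across the 8 mm near the top.
- rack: Wooden rack 60 x 110 mm, fixed to the bench, 65 mm high at its two end posts. The leaf stands in 10 mm wide, 20 mm deep slots in the posts (leaf origin 27 mm above the bench at the rack's centre, axes as the rack's) and lifts straight out. Origin on the bench under its centre, x across the slots, y along them.
- syrup: Amber syrup bottle with red cap, 60 mm diameter, 170 mm tall, standing; origin at the centre of its foot. Leave alone.
- mug: White mug, 80 mm diameter, 90 mm tall, standing; origin at the centre of its foot. Leave alone.
- jar: Small white grease jar with a steel lid, 44 mm diameter, 55 mm tall, standing; origin at the centre of its foot. Leave alone.

How it is judged:
By the outcome, as a careful person would: the job done as asked, in the order asked, and still so for the second after the job is handed in, while the arm keeps its last pose, push and grip.
It also fails if it takes over 51 s, if anything falls off the work surface, if the arm or the gripper's body presses on something with over 40 N, if the wrist force passes 120 N, or if a joint passes its speed limit or range.

## Working session

There is one attempt and no reset: what is moved stays moved. The work goes in short steps, Python scripts to look and compute and a shell command to move; the robot and the scene stay as the last step left them, time stands still between calls to the robot, and variables do not carry over. Pictures are saved under pics/ and viewed, at most 10 in all, crops included, and the job is handed in when it is done.

```bash
mkdir -p pics; ls; python3 - <<'E'
from station import ctrl, optics
import cv2,numpy as np
o=ctrl.get_obs();print({k:np.round(v,4) for k,v in o.items()})
for n in ("side","top"):
    d=optics.get_image(n);cv2.imwrite(f"pics/{n}0.png",cv2.resize(d["image"],(800,600),interpolation=cv2.INTER_CUBIC))
    print(n,{k:np.round(v,4).tolist() for k,v in d.items() if k!="image"})
E
```

```text
pics
{'t': np.float64(0.0), 'q': array([ 1.213 ,  0.0534,  1.6143,  0.    ,  1.476 , -0.119 ]), 'dq': array([ 0.0008, -0.0005,  0.0025, -0.0001,  0.0009,  0.0008]), 'effort': array([ 1.90000e-03, -3.93688e+01, -3.70174e+01, -0.00000e+00,
        7.10000e-03,  0.00000e+00]), 'tool_pos': array([0.1476, 0.6067, 0.2301]), 'tool_rot': array([-3.7420e-01, -3.1187e+00,  3.1000e-03]), 'contact_force': array([-0.2251,  0.028 , -0.8693]), 'wrist_torque': array([ 0.0034, -0.0811, -0.0265]), 'grip_force': np.float64(0.0), 'opening': np.float64(0.0852)}
side {'fx': 386.6221, 'fy': 386.6221, 'cx': 257.4256, 'cy': 195.77, 'D': [-0.0849, 0.0, 0.0, 0.0, 0.0], 'rvec': [0.273, -2.8224, 1.1717], 'tvec': [0.5754, 0.0737, 0.9003]}
top {'fx': 487.1089, 'fy': 487.1089, 'cx': 249.3022, 'cy': 192.2138, 'D': [-0.1459, 0.0, 0.0, 0.0, 0.0], 'rvec': [2.1151, -2.1687, 0.1583], 'tvec': [0.1101, 0.5989, 1.1549]}
```

View pics/side0.png

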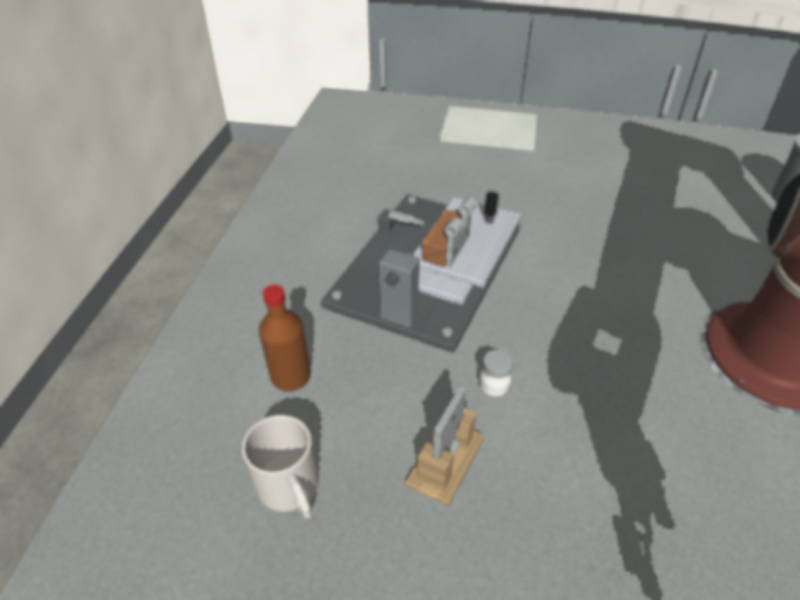

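View pics/top0.png

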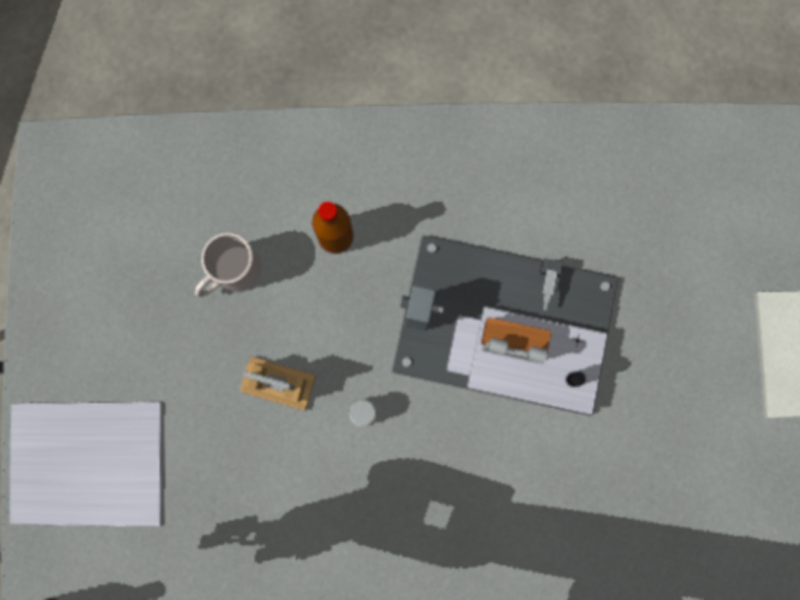

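The side and top views show the rack and leaf at about (278,383) in the top view, knob (576,378), mark (577,342), pointer tip (547,309), and plate corners (424,236), (621,277), (393,373).

```bash
cat > h.py <<'E'
from station import ctrl, optics
import cv2,numpy as np
from scipy.spatial.transform import Rotation as R
def cam(d,o=None):
    K=np.array([[d["fx"],0,d["cx"]],[0,d["fy"],d["cy"]],[0,0,1.]]);D=np.array(d["D"])
    if "mount" in d:
        T=np.eye(4);T[:3,:3]=R.from_rotvec(o["tool_rot"]).as_matrix();T[:3,3]=o["tool_pos"]
        M=np.linalg.inv(T@np.array(d["mount"]));Rc,t=M[:3,:3],M[:3,3]
    else: Rc,t=R.from_rotvec(np.ravel(d["rvec"])).as_matrix(),np.ravel(d["tvec"])
    return K,D,Rc,t
def ray(c,p):
    K,D,Rc,t=c;u=cv2.undistortPoints(np.array([[p]],float),K,D).ravel()
    return -Rc.T@t, Rc.T@np.r_[u,1]
def at_z(c,p,z):
    a,v=ray(c,p);return a+v*(z-a[2])/v[2]
def proj(c,P):
    K,D,Rc,t=c;return cv2.projectPoints(np.atleast_2d(P).astype(float),cv2.Rodrigues(Rc)[0],t,K,D)[0].reshape(-1,2)
def totool(o,P,yaw_xaxis=None):
    return R.from_rotvec(o["tool_rot"]).as_matrix().T@(np.array(P)-o["tool_pos"])
def shot(name,fn=None,box=None,s=1):
    o=ctrl.get_obs();d=optics.get_image(name);np.savez("pics/%s.npz"%fn,img=d["image"]) if fn else 0
    im=d["image"]
    if box: x,y,w,h=box;im=im[y:y+h,x:x+w]
    if fn: cv2.imwrite(f"pics/{fn}.png",cv2.resize(im,None,fx=s,fy=s,interpolation=cv2.INTER_CUBIC))
    return cam(d,o),o
E
python3 - <<'E'
from h import *
c,o=shot("top","t1",(145,140,266,130),3)
s=1/1.5625
for n,p,z in [("knob",(576,378),.102),("mark",(577,342),.045),("tip",(547,309),.05),("pl++",(424,236),.018),("pl+-",(621,277),.018),("pl-+",(393,373),.018),("bore",(515,350),.126),("leafA",(247,377),.12),("leafB",(290,386),.12),("bottle",(332,235),.0),("mug",(228,258),.09),("jar",(362,413),.055)]:
    print(n,at_z(c,np.array(p)*s,z).round(4))
print(R.from_rotvec(o["tool_rot"]).as_matrix().round(3))
E
```

```text
knob [ 0.4687 -0.1803  0.102 ]
mark [ 0.5276 -0.1989  0.045 ]
tip [ 0.5807 -0.1527  0.05  ]
pl++ [0.7106 0.0361 0.018 ]
pl+- [ 0.6347 -0.2857  0.018 ]
pl-+ [0.4885 0.0925 0.018 ]
bore [ 0.5113 -0.0864  0.126 ]
leafA [0.4818 0.3068 0.12  ]
leafB [0.4674 0.2434 0.12  ]
bottle [0.7206 0.188  0.    ]
mug [0.6671 0.3426 0.09  ]
jar [0.4262 0.1417 0.055 ]
[[-0.972  0.237 -0.001]
 [ 0.237  0.972 -0.002]
 [ 0.    -0.002 -1.   ]]
```

View pics/t1.png

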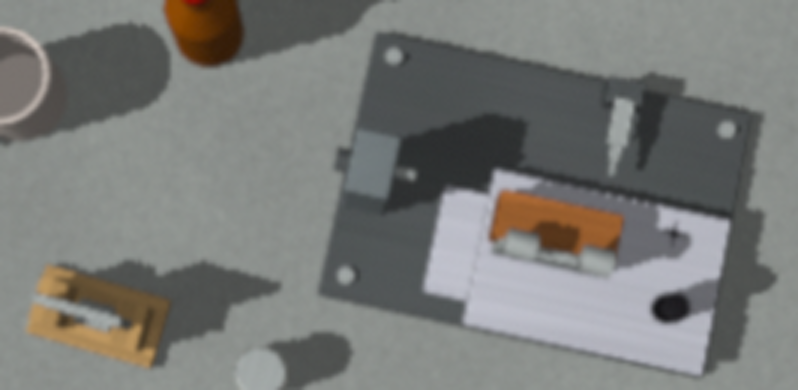

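```bash
cat > rem.py <<'E'
# remaining shift/turn to world x y z with tool pointing down, tool y along given yaw (deg)
import sys; from h import *
def rem(x,y,z,yaw,o=None):
    o=o or ctrl.get_obs();A=R.from_rotvec(o["tool_rot"]);a=np.deg2rad(yaw)
    ty=np.array([np.cos(a),np.sin(a),0]);tz=np.array([0,0,-1.]);tx=np.cross(ty,tz)
    B=R.from_matrix(np.c_[tx,ty,tz])
    print("shift",(A.inv().apply(np.array([x,y,z])-o["tool_pos"])).round(4),"turn",(A.inv()*B).as_rotvec().round(4),"t",round(float(o["t"]),2),"pos",o["tool_pos"].round(4))
if __name__=="__main__": rem(*map(float,sys.argv[1:5]))
E
python3 -m jog '[[[-0.04,-0.02,-0.01],[0,0,0.14]],[[-0.08,-0.05,-0.02],[0,0,0.28]],[[-0.12,-0.08,-0.03],[0,0,0.42]],[[-0.16,-0.11,-0.04],[0,0,0.56]],[[-0.2,-0.14,-0.05],[0,0,0.7]]]' 1
python3 rem.py .43 .27 .3 -13
```

```text
t: 0.65
tool_pos: [0.3072, 0.4252, 0.2806]
tool_rot: [1.428, 2.798, -0.0]
contact_force: [1.1, -0.8, -0.2]
opening: 0.0853
grip_force: 0.0
shift [-0.1977  0.0084 -0.0194] turn [-2.000e-04  2.000e-04  8.537e-01] t 0.65 pos [0.3072 0.4252 0.2806]
```

```bash

python3 -m jog '[[[-0.04,0,-0.005],[0,0,0.14]],[[-0.08,0.005,-0.01],[0,0,0.28]],[[-0.12,0.005,-0.015],[0,0,0.42]],[[-0.16,0.008,-0.02],[0,0,0.56]],[[-0.198,0.008,-0.02],[0,0,0.7]]]' >/dev/null
python3 -m jog '[[[0,0,0],[0,0,0.14]],[[0,0,0],[0,0,0.14]],[[0,0,0],[0,0,0.14]]]'
python3 rem.py .43 .27 .3 -13
python3 - <<'E'
from h import *
c,o=shot("wrist","w1",None,1.5)
d=optics.get_image("wrist");print(np.round(d["mount"],4),d["fx"],d["cx"],d["cy"],o["q"].round(2))
import pickle;pickle.dump((c,o),open("w1.pkl","wb"))
E
```

```text
t: 1.45
tool_pos: [0.4297, 0.272, 0.3002]
tool_rot: [-2.437, -1.982, 0.001]
contact_force: [-0.6, 0.9, 0.2]
opening: 0.0852
grip_force: 0.0
shift [-0.0019  0.0007  0.0002] turn [-0.0006  0.0002  0.022 ] t 1.45 pos [0.4297 0.272  0.3002]
[[-9.000e-04 -9.613e-01 -2.756e-01  7.050e-02]
 [ 1.000e+00 -1.000e-03 -0.000e+00 -8.000e-04]
 [-3.000e-04 -2.756e-01  9.613e-01 -1.415e-01]
 [ 0.000e+00  0.000e+00  0.000e+00  1.000e+00]] 297.0831062943543 259.62891383385454 187.90541222623227 [ 0.42 -0.26  1.79  0.    1.61  0.62]
```

View pics/w1.png

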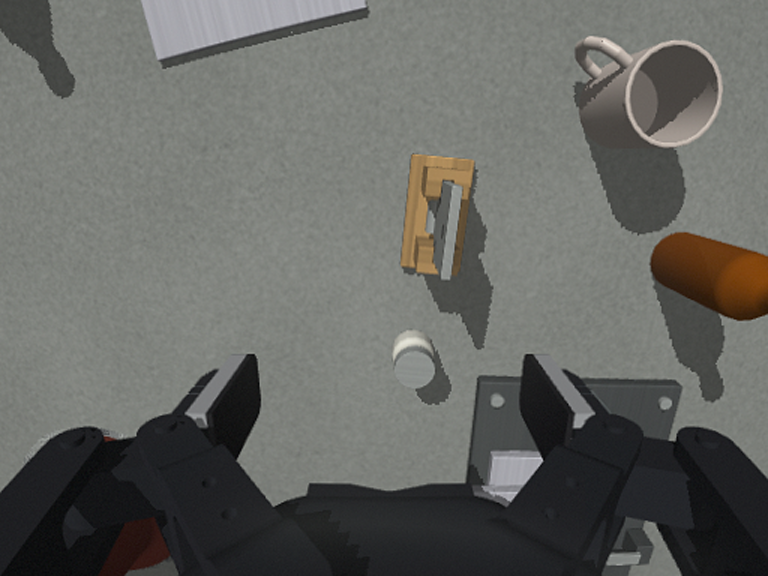

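The wrist view shows the leaf's top edge, with its far end at about (447,182)-(462,184) and near end at (441,278)-(453,280); the jar is at (414,360), clear of the rack.

```bash
python3 - <<'E'
from h import *
import pickle;c,o=pickle.load(open("w1.pkl","rb"))
P=[at_z(c,np.array(p)/1.5,.12) for p in [(447,182),(462,184),(441,278),(453,280)]]
for p in P:print(p.round(4))
a=(P[0]+P[1])/2;b=(P[2]+P[3])/2;v=a-b
print("mid",(a+b)/2,"len",np.linalg.norm(v),"yaw of y",np.degrees(np.arctan2(v[1],v[0])),"thick",np.linalg.norm(P[0]-P[1]))
print("jar",at_z(c,np.array((414,370))/1.5,.055))
E
python3 rem.py .466 -.182 .26 -13.5
```

```text
[0.4794 0.3146 0.12  ]
[0.4896 0.3111 0.12  ]
[0.4629 0.2459 0.12  ]
[0.4714 0.2425 0.12  ]
mid [0.47582442 0.27849999 0.12      ] len 0.07079482510160137 yaw of y 75.80844781820815 thick 0.010806877493334055
jar [0.42565343 0.1415768  0.055     ]
shift [-0.4375  0.1281  0.0404] turn [-0.0003  0.0002  0.0308] t 1.55 pos [0.4295 0.2724 0.3003]
```

```bash

python3 -m jog '[[[-0.045,0.013,0.004],[0,0,0.01]],[[-0.09,0.026,0.008],[0,0,0.02]],[[-0.135,0.039,0.012],[0,0,0.03]],[[-0.18,0.052,0.016],[0,0,0.03]],[[-0.22,0.064,0.02],[0,0,0.03]]]' >/dev/null
python3 -m jog '[[[-0.045,0.013,0.004],[0,0,0]],[[-0.09,0.026,0.008],[0,0,0]],[[-0.135,0.039,0.012],[0,0,0]],[[-0.18,0.052,0.016],[0,0,0]],[[-0.2175,0.064,0.02],[0,0,0]]]' >/dev/null
python3 -m jog '[[[0,0,0],[0,0,0]],[[0,0,0],[0,0,0]]]'
python3 - <<'E'
from h import *
c,o=shot("wrist","w2",None,1.5)
import pickle;pickle.dump((c,o),open("w2.pkl","wb"))
E
```

```text
t: 2.75
tool_pos: [0.4581, -0.183, 0.2602]
tool_rot: [-2.468, -1.942, 0.0]
contact_force: [0.3, 0.4, 0.7]
opening: 0.0854
grip_force: 0.0
```

View pics/w2.png

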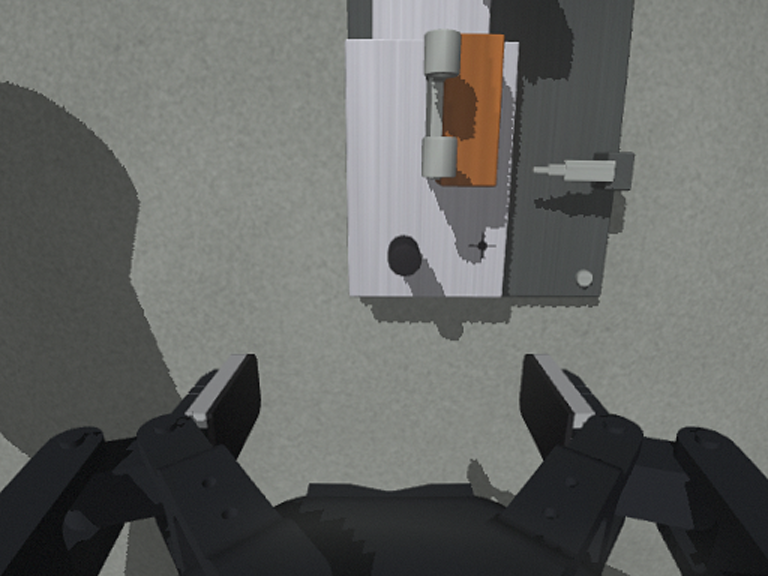

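The wrist view shows the mark at about (482,245), pointer tip (534,170) and knob top (404,257). I'll enlarge it for subpixel reading.

```bash
python3 - <<'E'
from h import *
im=np.load("pics/w2.npz")["img"];cv2.imwrite("pics/w2c.png",cv2.resize(im[100:190,245:405],None,fx=5,fy=5,interpolation=cv2.INTER_CUBIC))
E
```

```text
(no output)
```

View pics/w2c.png

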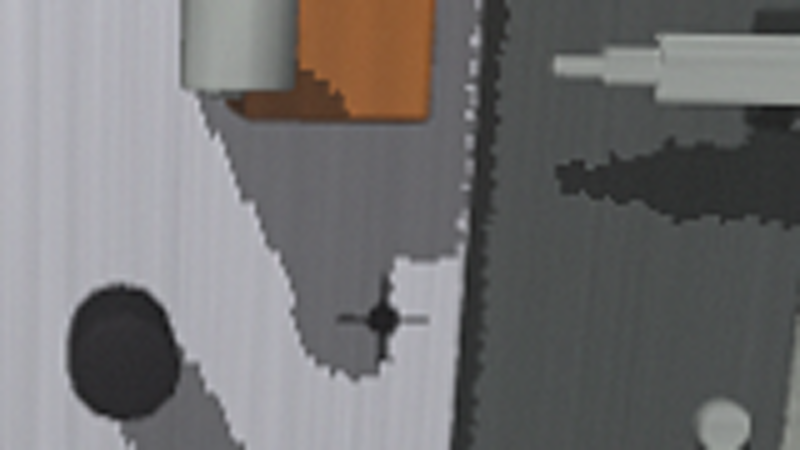

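```bash
python3 - <<'E'
from h import *
import pickle;c,o=pickle.load(open("w2.pkl","rb"))
q=lambda x,y:((x+.5)/5+244.5,(y+.5)/5+99.5)
m=at_z(c,q(382,319),.045);t=at_z(c,q(555,65),.053);t2=at_z(c,q(555,65),.048);k=at_z(c,q(124,362),.102)
for s in(-56,56):print("kedge",at_z(c,q(124+s,362),.102).round(4))
e=np.array((1/1.5,1/1.5))
A,B=at_z(c,np.array((350,296))*e,.045),at_z(c,np.array((504,297))*e,.045);C=at_z(c,np.array((347,40))*e,.045)
print("carriage w",np.linalg.norm(A-B),np.degrees(np.arctan2(*(B-A)[1::-1])),"len",np.linalg.norm(C-A),np.degrees(np.arctan2(*(C-A)[1::-1]))-90)
print("m",m,"t",t,t2,"k",k,"m-k",np.linalg.norm((m-k)[:2]),np.degrees(np.arctan2(*(m-k)[1::-1])))
for yaw in(-13.5,-14,):
  a=np.radians(yaw);X=np.array([np.cos(a),np.sin(a)]);Y=np.array([-X[1],X[0]])
  for tt in(t,t2): d=(tt-m)[:2];print(yaw,"dx",d@X,"dy",d@Y)
print("tool yaw",np.degrees(np.arctan2(*R.from_rotvec(o['tool_rot']).as_matrix()[1::-1,1])))
E
```

```text
kedge [ 0.4561 -0.1807  0.102 ]
kedge [ 0.4786 -0.1861  0.102 ]
carriage w 0.12993289322956053 -14.065331677471725 len 0.19734287619059065 -14.230504305052591
m [ 0.53000274 -0.20087972  0.045     ] t [ 0.57885624 -0.14969574  0.053     ] [ 0.58036037 -0.15020149  0.048     ] k [ 0.46737025 -0.18340619  0.102     ] m-k 0.065024257376463 -15.58830426539029
-13.5 dx 0.03555500962650717 dy 0.06117438951020269
-13.5 dx 0.03713564664306708 dy 0.061033737950645185
-14 dx 0.0350198153190351 dy 0.06148233223054969
-14 dx 0.03660161955060814 dy 0.061355479511607657
tool yaw -13.610082430906859
```

```bash
python3 rem.py .467 -.1845 .068 -14.1
python3 -m jog '[[[0.001,0.009,0.04],[0,0,0.008]],[[0.001,0.009,0.085],[0,0,0.008]],[[0.001,0.009,0.13],[0,0,0.008]],[[0.001,0.009,0.165],[0,0,0.008]],[[0.001,0.009,0.192],[0,0,0.008]]]' 0.6 50
python3 rem.py .467 -.1845 .068 -14.1
```

```text
shift [-0.0002  0.0091  0.1924] turn [-0.0004 -0.0006  0.0097] t 2.8 pos [ 0.4582 -0.1823  0.2604]
t: 3.3
tool_pos: [0.4663, -0.1817, 0.0662]
tool_rot: [-2.472, -1.935, 0.001]
contact_force: [0.1, 0.5, -0.7]
opening: 0.051
grip_force: 0.0
shift [-0.0026  0.0013 -0.0018] turn [-0.0022 -0.0009  0.0038] t 3.3 pos [ 0.4663 -0.1817  0.0662]
```

```bash
python3 -m jog '[[[-0.002,0.001,0],[0,0,0]],[[-0.002,0.001,0],[0,0,0]],[[-0.002,0.001,0],[0,0,0]],[[-0.002,0.001,0],[0,0,0]],[[-0.002,0.001,0],[0,0,0]]]' 0 50
python3 -m jog '[[[0,0,0],[0,0,0]],[[0,0,0],[0,0,0]]]'
python3 rem.py .467 -.1845 .068 -14.1
```

```text
t: 3.8
tool_pos: [0.468, -0.186, 0.0692]
tool_rot: [2.476, 1.932, 0.002]
contact_force: [1.9, 2.8, -5.0]
opening: 0.0225
grip_force: 50.6
t: 4.0
tool_pos: [0.4679, -0.1865, 0.0693]
tool_rot: [2.477, 1.932, 0.001]
contact_force: [-0.0, 3.0, -3.3]
opening: 0.0224
grip_force: 50.9
shift [ 0.0017 -0.0014  0.0013] turn [0.0008 0.     0.0002] t 4.0 pos [ 0.4679 -0.1865  0.0693]
```

```bash
python3 -m jog '[[[0.006,0.0035,0],[0,0,0]],[[0.012,0.007,0],[0,0,0]],[[0.018,0.0105,0],[0,0,0]],[[0.024,0.014,0],[0,0,0]],[[0.03,0.0175,0],[0,0,0]]]'
python3 -m jog '[[[0.008,0.005,0],[0,0,0]],[[0.016,0.0095,0],[0,0,0]],[[0.023,0.0135,0],[0,0,0]],[[0.028,0.0165,0],[0,0,0]],[[0.0305,0.018,0],[0,0,0]]]'
python3 -m jog '[[[0,0,0],[0,0,0]],[[0,0,0],[0,0,0]],[[0,0,0],[0,0,0]]]'
python3 - <<'E'
from h import *
c,o=shot("wrist","w3",(180,140,200,150),4)
import pickle;pickle.dump((c,o),open("w3.pkl","wb"))
E
```

```text
t: 4.5
tool_pos: [0.4926, -0.1616, 0.0692]
tool_rot: [2.476, 1.932, -0.0]
contact_force: [-4.0, -1.7, 2.0]
opening: 0.0228
grip_force: 51.4
t: 5.0
tool_pos: [0.5177, -0.136, 0.0692]
tool_rot: [2.476, 1.932, 0.001]
contact_force: [-3.6, -3.3, 5.8]
opening: 0.023
grip_force: 51.7
t: 5.3
tool_pos: [0.5179, -0.1359, 0.0692]
tool_rot: [2.477, 1.931, 0.005]
contact_force: [2.6, 2.4, 4.8]
opening: 0.0231
grip_force: 51.7
```

View pics/w3.png

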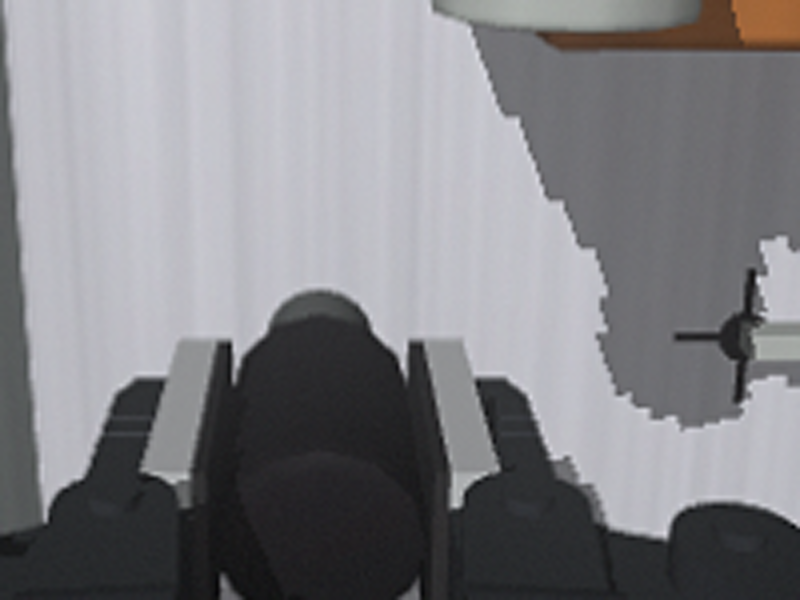

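The tip covers the right part of the dot: mark centre at about (745,337) and blade tip (750,342) in the 4x crop.

```bash
python3 - <<'E'
from h import *
import pickle;c,o=pickle.load(open("w3.pkl","rb"))
q=lambda x,y:((x+.5)/4+179.5,(y+.5)/4+139.5)
m=at_z(c,q(745,337),.045)
print("arm end",at_z(c,q(675,337),.045),m,np.linalg.norm(at_z(c,q(675,337),.045)-m))
a=np.radians(-14.1);X=np.array([np.cos(a),np.sin(a)]);Y=np.array([-X[1],X[0]])
for z in(.053,.048): 
  d=(at_z(c,q(750,342),z)-m)[:2];print(z,"dx",d@X,"dy",d@Y)
E
```

```text
arm end [ 0.56939654 -0.14860297  0.045     ] [ 0.57986658 -0.15133009  0.045     ] 0.01081938242181083
0.053 dx -0.002317153515322635 dy 0.002591950141260944
0.048 dx -0.00032916210855650843 dy 0.0004533441673244657
```

```bash
python3 - <<'E'
from h import *
g=cv2.cvtColor(np.load("pics/w3.npz")["img"],cv2.COLOR_BGR2GRAY)
print(list(range(345,382)))
for r in range(214,236): print(r,*["%3d"%v for v in g[r,345:382]])
E
```

```text
[345, 346, 347, 348, 349, 350, 351, 352, 353, 354, 355, 356, 357, 358, 359, 360, 361, 362, 363, 364, 365, 366, 367, 368, 369, 370, 371, 372, 373, 374, 375, 376, 377, 378, 379, 380, 381]
214 111 112 111 110 111 111 111 111 110 111 112 111 109 107 108 108 110 111 110 109 112  39  30  86 106 120 192 192 192 192 193 192 190 191 191 192 190
215 112 112 110 111 110 111 111 111 110 112 113 111 110 108 110 109 110 111 109 110 115  39  32  90 108 110 194 192 192 193 193 191 189 189 191 190 190
216 113 112 110 112 110 111 110 111 110 112 113 112 106 108 109 109 110 111 111 111 114  38  32  89 108 111 196 194 192 193 192 191 191 190 192 191 190
217 112 112 111 111 110 111 110 110 111 111 113 109 109 107 108 108 110 111 113 114  96  36  31 115 108 103 120 195 192 194 193 192 190 191 190 191 190
218 112 112 110 110 111 113 111 111 110 112 112 110 109 108 109 108 111 116  79  76  45  34  33  81 117 196 194 195 194 193 193 191 189 191 191 193 191
219 113 112 111 109 110 110 111 111 111 112 111 111 108 108 108 110 116  83  44  40  34  35  34  36  44  88 157 198 195 196 196 193 193 194 193 194 192
22
[... 1729 characters left out ...]
 108 110 112 111 114  47  32  71 112 107 107 108 108 109 109 107 108 108 109 108 109 107 106
232 111 109 109 110 111 111 109 111 111 110 109 109 108 108 108 110 111 110 115  44  31  70 110 108 107 109 109 109 108 108 106 107 110 110 111 109 108
233 110 109 109 111 109 111 111 112 113 112 110 107 108 108 110 110 111 111 114  45  34  92 109 107 106 105 110 125 126 124 126 120 109 110 109 108 107
234 110 110 109 111 111 112 110 111 113 112 109 109 107 109 109 111 111 111 115  28  36  91 107 118 120 121 145 201 198 196 197 168 105 109 108 107 105
235 112 109 110 112 111 110 112 111 113 110 110 107 107 108 109 112 111 112 112  28  34  94 131 195 195 197 197 197 194 191 194 164 102 106 107 104 124
```

```bash
python3 - <<'E'
from h import *
import pickle;c,o=pickle.load(open("w3.pkl","rb"))
m=at_z(c,(365.4,224.0),.045)
a=np.radians(-14.1);X=np.array([np.cos(a),np.sin(a)]);Y=np.array([-X[1],X[0]])
for p,z in(((367.8,226.6),.053),((364.5,223.6),.048)): 
  d=(at_z(c,p,z)-m)[:2];print(z,"dx",d@X,"dy",d@Y)
print(m,at_z(c,(367.8,226.6),.053))
E
```

```text
0.053 dx -0.0015319565708234871 dy 0.0017407505231463
0.048 dx -0.001747275532791719 dy 0.0015325881637006395
[ 0.57956931 -0.15133727  0.045     ] [ 0.57850758 -0.14927575  0.053     ]
```

```bash
python3 -m jog '[[[0.001,-0.001,0],[0,0,0]],[[0.0016,-0.0016,0],[0,0,0]],[[0.0016,-0.0016,0],[0,0,0]],[[0.0016,-0.0016,0],[0,0,0]]]'
python3 - <<'E'
from h import *
c,o=shot("wrist","w4")
import pickle;pickle.dump((c,o),open("w4.pkl","wb"))
g=cv2.cvtColor(np.load("pics/w4.npz")["img"],cv2.COLOR_BGR2GRAY)
print(list(range(355,378)))
for r in range(210,236): print(r,*["%3d"%v for v in g[r,355:378]])
E
```

```text
t: 5.75
tool_pos: [0.5161, -0.1353, 0.0692]
tool_rot: [2.475, 1.93, 0.0]
contact_force: [2.6, -2.9, 5.1]
opening: 0.0227
grip_force: 51.8
[355, 356, 357, 358, 359, 360, 361, 362, 363, 364, 365, 366, 367, 368, 369, 370, 371, 372, 373, 374, 375, 376, 377]
210 111 111 109 109 107 107 109 110 111 111 111  91  36  38 191 183 179 192 191 192 192 192 190
211 112 111 110 108 107 108 111 109 110 110 111  74  32  41 201 191 188 190 191 193 191 191 191
212 111 112 110 108 108 109 108 111 110 111 111  70  33  40 126 192 188 191 190 192 193 192 191
213 111 112 110 107 108 108 108 110 111 109 113  54  28  61 108 192 188 190 190 192 192 191 190
214 112 112 108 109 108 107 108 109 111 108 111  51  31  64 111 194 190 189 189 192 193 192 189
215 110 111 108 107 109 108 109 110 110 110 114  39  30  88 111 195 190 190 193 193 193 190 189
216 111 111 109 108 108 108 108 112 112 111 114  38  32  90 106 118 192 191 191 192 192 191 191
217 112 110 109 107 108 109 109 111 113 112 117  37  33  94 111 112 195 192 191 193 193 190 189
218 111 111 108 108 106 109 111 115  78  74  49  36  33  54  53 100 199 193 19
[... 949 characters left out ...]
 172 167 167 166 167 167 166
229 109 110 108 107 109 113 116  75  36  36  34  36  42  68  69 114 171 167 165 166 164 163 163
230 109 107 108 109 109 110 114 114 117  69  34  52 118 112 110 112 122 122 122 122 119 118 118
231 110 107 108 107 109 109 112 111 114  67  32  52 112 109 107 108 108 108 108 107 106 107 107
232 110 108 107 109 108 109 112 111 113  43  32  71 111 109 109 109 109 110 109 107 107 107 108
233 109 108 107 108 109 110 110 112 114  45  32  91 110 107 108 109 108 108 108 112 125 126 128
234 110 107 108 108 109 110 110 110 114  42  36  91 108 105 104 110 126 126 125 152 197 195 196
235 107 107 107 106 108 110 110 111 113  29  33  94 123 118 119 142 199 198 196 193 191 191 191
```

```bash
cat > tm.py <<'E'
from h import *
import sys
def tm(c,m,top,bot):
  m=at_z(c,m,.045);a=np.radians(-14.1);X=np.array([np.cos(a),np.sin(a)]);Y=np.array([-X[1],X[0]])
  for p,z in((top,.053),(bot,.048)):
    d=(at_z(c,p,z)-m)[:2];print(z,"dx",(d@X).round(5),"dy",(d@Y).round(5))
E
python3 - <<'E'
from tm import *
import pickle;c,o=pickle.load(open("w4.pkl","rb"))
tm(c,(365.4,224),(370.7,226.8),(367.7,224.1))
print(o["contact_force"],o["q"])
E
```

```text
0.053 dx 0.00021 dy 0.00163
0.048 dx 0.00024 dy 0.0012
[ 2.56390244 -2.90791718  5.13499241] [-3.95399153e-01 -6.36374076e-03  1.95830112e+00 -1.14965582e-03
  1.18742167e+00 -1.48750704e-01]
```

```bash
python3 -m jog '[[[0.0012,0,0],[0,0,0]],[[0.002,0,0],[0,0,0]],[[0.002,0,0],[0,0,0]],[[0.002,0,0],[0,0,0]]]'
python3 - <<'E'
from h import *
c,o=shot("wrist","w5")
import pickle;pickle.dump((c,o),open("w5.pkl","wb"))
g=cv2.cvtColor(np.load("pics/w5.npz")["img"],cv2.COLOR_BGR2GRAY)
print(list(range(355,378)))
for r in range(214,240): print(r,*["%3d"%v for v in g[r,355:378]])
E
```

```text
t: 6.2
tool_pos: [0.5167, -0.1333, 0.0692]
tool_rot: [2.476, 1.93, 0.001]
contact_force: [2.0, -2.8, 5.8]
opening: 0.0226
grip_force: 51.8
[355, 356, 357, 358, 359, 360, 361, 362, 363, 364, 365, 366, 367, 368, 369, 370, 371, 372, 373, 374, 375, 376, 377]
214 113 111 109 109 108 106 108 110 110 109 112  52  30  60 198 189 190 191 192 191 192 192 189
215 112 110 109 107 108 108 109 109 110 110 114  50  26  83 196 188 188 189 192 192 192 192 188
216 112 110 108 107 110 108 110 109 110 110 114  38  29  89 199 190 189 188 191 192 192 191 190
217 112 111 108 107 107 108 110 112 114 113 115  39  32  90 121 194 190 191 192 192 193 191 190
218 111 110 108 108 108 109 110 114  79  76  49  34  34  55  63 201 195 192 191 192 192 191 189
219 112 110 109 108 109 110 115  83  42  39  34  39  35  35  33  72 164 196 193 192 192 189 189
220 112 110 109 107 109 114  69  41  37  36  38  36  35  35  32  30  83 203 195 192 194 191 190
221 113 112 108 111 112  82  43  34  37  35  39  36  38  36  36  33  53 133 199 196 193 192 191
222 116 115 113 113 116  59  33  36  37  36  36  35  37  43  39  40  33  93 2
[... 950 characters left out ...]
 168 165 164 165 165 165 166
233 110 108 107 108 109 110 111 110 114  43  32  72 110 106 112 139 150 148 147 148 147 145 145
234 109 107 109 108 108 111 111 110 115  44  35  92 111 109 108 107 108 109 107 105 106 106 107
235 109 107 108 107 110 109 110 110 113  28  34  95 109 108 108 109 109 110 110 109 105 105 105
236 108 108 107 107 108 110 111 111 113  28  40 114 109 106 108 107 108 108 108 105 116 132 134
237 109 106 107 109 108 110 111 112  86  28  41 111 107 104 104 112 131 131 131 129 160 197 198
238 109 107 107 108 110 110 111 111  87  29  54 111 126 125 127 148 200 198 195 194 192 191 191
239 108 106 108 108 108 111 111 111  83  33  54 123 196 193 195 196 193 194 191 190 188 191 190
```

```bash
python3 - <<'E'
from tm import *
import pickle;c,o=pickle.load(open("w5.pkl","rb"))
tm(c,(365.4,224),(370.6,230.2),(367.4,227.2))
E
```

```text
0.053 dx 0.00039 dy -0.00053
0.048 dx 0.00027 dy -0.00081
```

```bash
python3 -m jog '[[[-0.001,0.0003,0],[0,0,0]],[[-0.001,0.0003,0],[0,0,0]],[[-0.001,0.0003,0],[0,0,0]]]'
python3 -m jog '[[[0,0,0],[0,0,0]],[[0,0,0],[0,0,0]],[[0,0,0],[0,0,0]],[[0,0,-0.03],[0,0,0]],[[0,0,-0.07],[0,0,0]]]' 0.5
python3 -m jog '[[[0,0,-0.04],[0,0,0]],[[0,0,-0.08],[0,0,0]],[[0,0,-0.1],[0,0,0]],[[0,0,-0.1],[0,0,0]],[[0,0,-0.1],[0,0,0]]]'
python3 - <<'E'
from h import *
c,o=shot("wrist","w6",(250,55,150,112),5)
import pickle;pickle.dump((c,o),open("w6.pkl","wb"))
E
```

```text
t: 6.55
tool_pos: [0.5167, -0.1334, 0.0692]
tool_rot: [2.477, 1.931, 0.002]
contact_force: [1.5, -0.7, 6.4]
opening: 0.0227
grip_force: 52.0
t: 7.05
tool_pos: [0.5133, -0.1324, 0.1355]
tool_rot: [-2.472, -1.927, 0.006]
contact_force: [0.7, 0.4, -0.7]
opening: 0.0427
grip_force: 0.0
t: 7.55
tool_pos: [0.5156, -0.1333, 0.2376]
tool_rot: [-2.476, -1.931, 0.001]
contact_force: [0.4, 0.7, -0.6]
opening: 0.0427
grip_force: 0.0
```

View pics/w6.png

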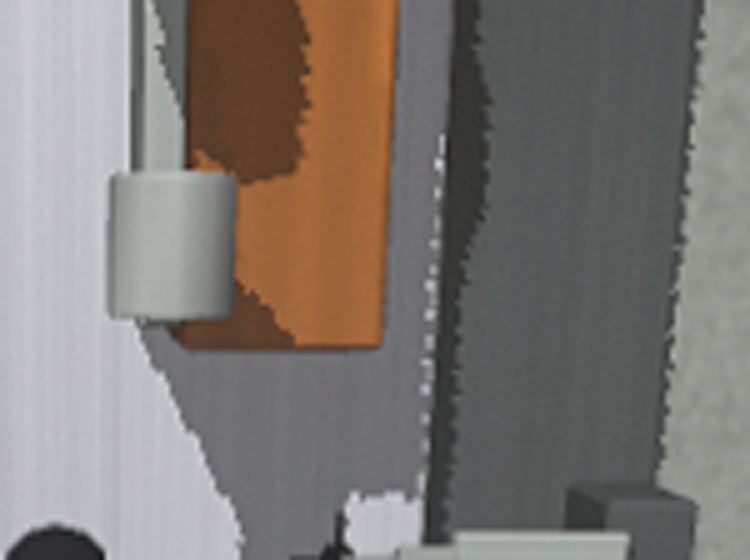

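The crop cuts off the mark, at about (318,166) raw; the near knuckle spans (108-235, 172-320). I'll read the mark from the stored frame numerically.

```bash
python3 - <<'E'
from h import *
g=cv2.cvtColor(np.load("pics/w6.npz")["img"],cv2.COLOR_BGR2GRAY)
print(list(range(304,334)))
for r in range(155,178): print(r,*["%3d"%v for v in g[r,304:334]])
E
```

```text
[304, 305, 306, 307, 308, 309, 310, 311, 312, 313, 314, 315, 316, 317, 318, 319, 320, 321, 322, 323, 324, 325, 326, 327, 328, 329, 330, 331, 332, 333]
155 112 114 114 111 110 113 111 112 112 110 111 110 111 108 110 157 194 190 158 197 194 195 192 188 191 195 186 148 160 189
156 114 115 113 112 111 113 110 113 112 109 110 111 111 108 115 194 190 193 195 191 191 192 189 187 190 193 191 191 194 184
157 113 114 115 112 112 112 112 113 112 109 111 114 111  89  95 195 192 191 194 190 190 191 190 187 189 192 190 189 192 185
158 113 114 115 113 112 113 111 114 112 109 110 113 111  63  65 162 191 193 193 190 189 192 189 186 188 193 190 190 192 188
159 114 115 115 112 111 112 111 113 112 109 110 113 112  64  67 111 192 192 193 190 190 191 188 187 189 192 190 189 190 189
160 112 114 114 112 111 112 111 115 112 111 111 114 113  55  75 160 193 193 193 189 189 190 188 186 190 192 188 190 190 186
161 113 114 114 112 110 113 111 114 111 111 110 113 113  45  81 196 193 192 193 190 190 191 188 186 192 193 190 189 192 182
162 112 114 114 112 111 112 113 114 111 109 112 114 114  46  88 196 192 192 192 1
[... 1202 characters left out ...]
 111 112  89  48 114 109 109 112 109 109 110 109 109 108 112 129 126 126 126 123
173 114 111 111 110 112 112 112 112 108 108 113 113  89  48 111 110 110 108 106 106 108 109 107 107 110 107  96  97  99  89
174 112 111 111 111 112 112 113 113 108 109 112 113  88  47 110 106 110 165 160 162 160 103 104 105 106 106 107 111 110 104
175 107 109 109 110 114 110 113 113 109 108 110 113  73  59 165 160 163 197 190 192 189 106 158 160 163 160 156 106 109 100
176 166 168 111 109 111 109 112 110 108 109 110 111  90  91 152 192 193 193 188 190 188 160 188 193 194 191 184 112 157 102
177 195 196 107 106 111 110 113 110 109 107 109 108 104 103 158 188 190 191 187 189 189 189 186 191 190 188 186 164 187 102
```

```bash
python3 - <<'E'
from tm import *
import pickle;c,o=pickle.load(open("w6.pkl","rb"))
tm(c,(317.1,166.5),(318.6,168.5),(317.8,167.3))
q=lambda x,y:((x+.5)/5+249.5,(y+.5)/5+54.5)
m=at_z(c,(317.1,166.5),.045);t=at_z(c,(318.6,168.5),.053)
a=np.radians(-14.1);X=np.array([np.cos(a),np.sin(a),0]);Y=np.array([-X[1],X[0],0])
print("mark",m,"tip",t)
for s in(m,t): print("bore from",(s-.045*X+.1*Y)[:2])
# near knuckle: outline top z~.126 -> end face edge rows 172, 320; col 172
for y in(172,): print(at_z(c,q(172,y),.126))
A,B=at_z(c,q(110,180),.115),at_z(c,q(236,180),.115);print("knuckle width",np.linalg.norm(A-B),(A+B)/2)
d=(at_z(c,q(172,172),.126)-m);print("inner end rel mark (exp -45,82):",d@X,d@Y)
E
python3 rem.py .4758 .2785 .25 -14.2
```

```text
0.053 dx 0.00024 dy -0.00061
0.048 dx 0.00026 dy -0.0003
mark [ 0.57874656 -0.14888866  0.045     ] tip [ 0.5788293  -0.14953933  0.053     ]
bore from [ 0.55946382 -0.04093878]
bore from [ 0.55954656 -0.04158945]
[ 0.55396275 -0.05861613  0.126     ]
knuckle width 0.02148536026169677 [ 0.55478805 -0.05965693  0.115     ]
inner end rel mark (exp -45,82): -0.04602886578709934 0.08151509261027988
shift [ 0.3896 -0.1385 -0.013 ] turn [-0.0033 -0.0005  0.0018] t 7.6 pos [ 0.5151 -0.1331  0.2364]
```

```bash

python3 -m jog '[[[0.03,-0.01,-0.03],[0,0,0]],[[0.075,-0.025,-0.05],[0,0,0]],[[0.12,-0.04,-0.05],[0,0,0]],[[0.165,-0.055,-0.05],[0,0,0]],[[0.21,-0.07,-0.05],[0,0,0]]]' 0.5 >/dev/null
python3 -m jog '[[[0.045,-0.017,0.01],[0,0,0]],[[0.09,-0.034,0.03],[0,0,0]],[[0.135,-0.051,0.06],[0,0,0]],[[0.165,-0.062,0.09],[0,0,0]],[[0.18,-0.0685,0.107],[0,0,0]]]' >/dev/null
python3 -m jog '[[[0,0,0],[0,0,0]],[[0,0,0],[0,0,0]],[[0,0,0],[0,0,0]]]'
python3 rem.py .4758 .2785 .086 -14.2
python3 - <<'E'
from h import *
c,o=shot("wrist","w7",(190,100,170,127),4.7)
import pickle;pickle.dump((c,o),open("w7.pkl","wb"))
E
```

```text
t: 8.9
tool_pos: [0.4773, 0.2778, 0.1821]
tool_rot: [2.478, 1.931, 0.001]
contact_force: [0.3, 0.2, 0.0]
opening: 0.0427
grip_force: 0.0
shift [ 0.0003 -0.0017  0.0961] turn [ 0.0007 -0.0002  0.0008] t 8.9 pos [0.4773 0.2778 0.1821]
```

View pics/w7.png

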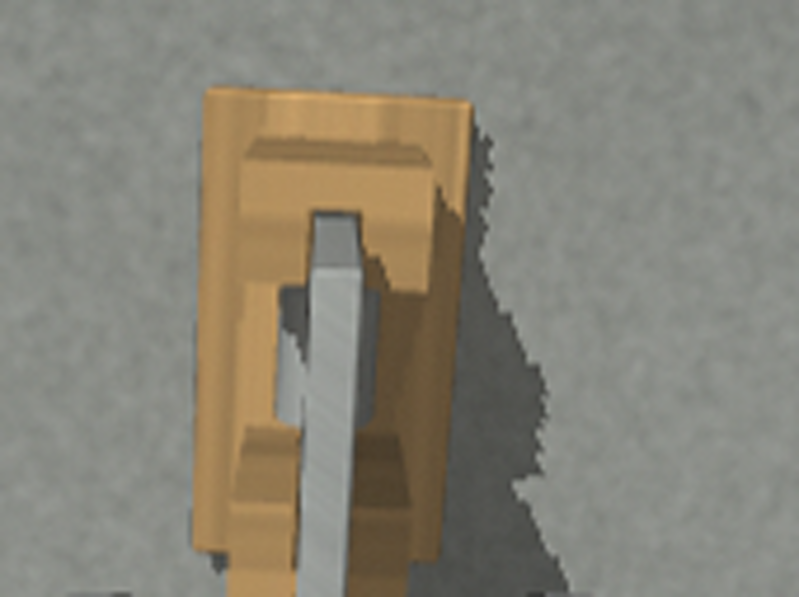

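The close view shows the leaf's top edge from far corners (312,266)/(362,268) to (297,590)/(346,590) in the 4.7x crop.

```bash
python3 - <<'E'
from h import *
import pickle;c,o=pickle.load(open("w7.pkl","rb"))
s=4.7;q=lambda x,y:((x+.5)/s+189.5,(y+.5)/s+99.5)
P=[at_z(c,q(*p),.12) for p in [(312,266),(362,268),(297,590),(346,590)]]
a=(P[0]+P[1])/2;b=(P[2]+P[3])/2;v=a-b;u=v/np.linalg.norm(v)
print("far end",a,"yaw y",np.degrees(np.arctan2(v[1],v[0]))-90,"mid",a-.035*u,"thick",np.linalg.norm(P[0]-P[1]))
B=[at_z(c,q(*p),.0) for p in [(206,90),(471,102),(193,550)]]
print([b.round(4) for b in B])
d=B[1]-B[0];e=B[0]-B[2];print(np.linalg.norm(d),np.degrees(np.arctan2(d[1],d[0])),np.degrees(np.arctan2(e[1],e[0]))-90)
m=a-.035*u
from rem import rem;rem(m[0],m[1],.086,np.degrees(np.arctan2(v[1],v[0]))-90)
E
```

```text
far end [0.48616939 0.31138809 0.12      ] yaw y -16.83804725374047 mid [0.47603103 0.27788863 0.12      ] thick 0.007370638036613386
[array([0.4629, 0.3376, 0.    ]), array([0.5206, 0.3202, 0.    ]), array([0.4298, 0.2308, 0.    ])]
0.06026518316625838 -16.744979992533686 -17.207036347322273
shift [-0.0003 -0.0017  0.0966] turn [ 0.0015 -0.0009  0.0464] t 8.95 pos [0.4776 0.2777 0.1826]
```

```bash

python3 -m jog '[[[0,-0.0017,0.02],[0,0,0.046]],[[0,-0.0017,0.05],[0,0,0.046]],[[0,-0.0017,0.08],[0,0,0.046]],[[0,-0.0017,0.0965],[0,0,0.046]],[[0,-0.0017,0.0965],[0,0,0.046]]]' >/dev/null
python3 -m jog '[[[0,0,0],[0,0,0]],[[0,0,0],[0,0,0]]]'
python3 rem.py .4760 .2779 .086 -16.9
python3 -m jog '[[[0,0,0],[0,0,0]],[[0,0,0],[0,0,0]],[[0,0,0],[0,0,0]],[[0,0,0],[0,0,0]],[[0,0,0],[0,0,0]]]' 0 60
python3 -m jog '[[[0,0,0],[0,0,0]],[[0,0,0],[0,0,0]]]'
python3 rem.py .4760 .2779 .086 -16.9
```

```text
t: 9.65
tool_pos: [0.4767, 0.2791, 0.0874]
tool_rot: [2.521, 1.873, 0.006]
contact_force: [-0.5, -0.3, 0.8]
opening: 0.0427
grip_force: 0.0
shift [-0.0014 -0.0004  0.0014] turn [ 0.003  -0.0025  0.0023] t 9.65 pos [0.4767 0.2791 0.0874]
t: 10.15
tool_pos: [0.4761, 0.2791, 0.0862]
tool_rot: [2.52, 1.874, 0.003]
contact_force: [1.1, -1.4, 5.3]
opening: 0.0073
grip_force: 59.5
t: 10.35
tool_pos: [0.4761, 0.2791, 0.0862]
tool_rot: [2.52, 1.874, 0.003]
contact_force: [0.5, -0.9, 5.5]
opening: 0.0067
grip_force: 59.6
shift [-0.0012  0.0002  0.0002] turn [ 0.0021 -0.0011  0.003 ] t 10.35 pos [0.4761 0.2791 0.0862]
```

```bash

python3 -m jog '[[[0,0,-0.01],[0,0,0]],[[0,0,-0.03],[0,0,0]],[[0,0,-0.06],[0,0,0]],[[0,0,-0.1],[0,0,0]],[[0,0,-0.14],[0,0,0]]]'
python3 -m jog '[[[0,0,-0.02],[0,0,0]],[[0,0,-0.03],[0,0,0]],[[0,0,-0.03],[0,0,0]]]'
python3 rem.py .5595 -.0412 .256 -14.1
```

```text
t: 10.85
tool_pos: [0.4731, 0.2784, 0.2237]
tool_rot: [-2.519, -1.874, 0.009]
contact_force: [0.6, 0.3, -2.2]
opening: 0.0071
grip_force: 60.2
t: 11.15
tool_pos: [0.4749, 0.279, 0.2551]
tool_rot: [-2.52, -1.875, 0.0]
contact_force: [0.5, -0.2, -3.1]
opening: 0.0075
grip_force: 60.2
shift [-0.2824  0.1732 -0.001 ] turn [-0.0003 -0.0003 -0.0457] t 11.15 pos [0.4749 0.279  0.2551]
```

```bash

python3 -m jog '[[[-0.025,0.016,0],[0,0,-0.02]],[[-0.06,0.037,0],[0,0,-0.045]],[[-0.095,0.058,0],[0,0,-0.045]],[[-0.13,0.08,0],[0,0,-0.045]],[[-0.165,0.101,0],[0,0,-0.045]]]' >/dev/null
python3 rem.py .5595 -.0412 .256 -14.1
python3 -m jog '[[[-0.035,0.019,0],[0,0,0]],[[-0.07,0.038,0],[0,0,0]],[[-0.095,0.055,0],[0,0,0]],[[-0.108,0.064,0],[0,0,0]],[[-0.1145,0.0685,0],[0,0,0]]]' >/dev/null
python3 -m jog '[[[0,0,0],[0,0,0]],[[0,0,0],[0,0,0]],[[0,0,0],[0,0,0]]]'
python3 rem.py .5595 -.0412 .256 -14.1
python3 - <<'E'
from h import *
c,o=shot("wrist","w8",None,1.5)
import pickle;pickle.dump((c,o),open("w8.pkl","wb"))
shot("side","s8")
E
```

```text
shift [-0.1186  0.0676 -0.0047] turn [-0.0055  0.0013 -0.0006] t 11.65 pos [0.5229 0.0904 0.2515]
t: 12.45
tool_pos: [0.5625, -0.0347, 0.2549]
tool_rot: [-2.476, -1.933, 0.0]
contact_force: [-0.5, 0.6, -3.2]
opening: 0.0071
grip_force: 60.3
shift [-0.007  -0.0013 -0.0011] turn [-0.0005 -0.0003  0.0007] t 12.45 pos [ 0.5625 -0.0347  0.2549]
```

View pics/w8.png

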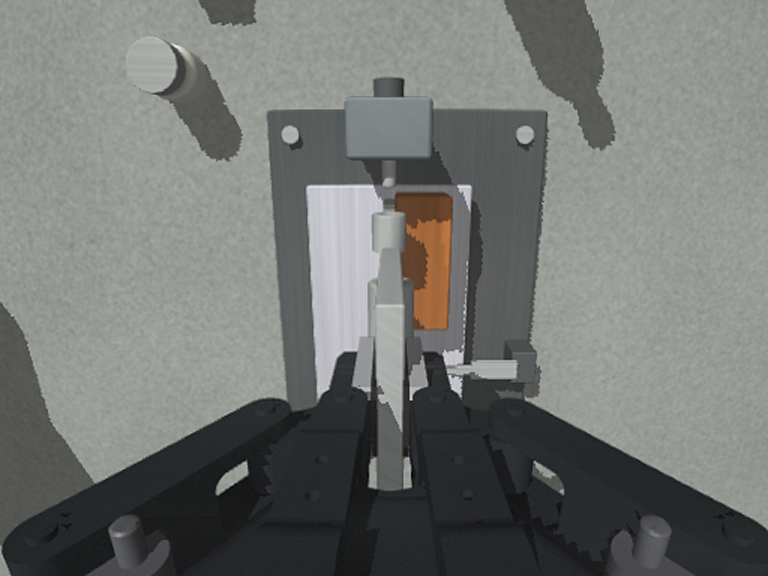

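The wrist view shows the leaf held plumb, with its near top corners at (377,305)/(405,304) and the plate's lower near corner at about row 248. The far fixed knuckle spans cols 372-405, rows 212-250, below the leaf. That was my last picture, so the rest is numeric.

```bash
python3 - <<'E'
from h import *
import pickle;c,o=pickle.load(open("w8.pkl","rb"))
Rt=R.from_rotvec(o["tool_rot"]).as_matrix();T=o["tool_pos"]
w=lambda p,z:at_z(c,np.array(p)/1.5,z)
tl=lambda P:(Rt.T@(P-T)).round(4)
print("top corners",tl(w((377,305),T[2]+.0338)),tl(w((405,304),T[2]+.0338)))
print("bot corners",tl(w((379,249),T[2]-.0412)),tl(w((400,249),T[2]-.0412)))
K=(w((372,225),.115)+w((405,225),.115))/2
a=np.radians(-14.1);X=np.array([np.cos(a),np.sin(a),0]);Y=np.array([-X[1],X[0],0])
b=np.array([.5595,-.0413,.115]);print("knuckle rel bore X",(K-b)@X,(w((372,225),.115)-w((405,225),.115))@X)
# predicted inner/outer end of far knuckle
for yy in(.018,.042):print(yy,proj(c,b+Y*yy+np.array([0,0,.011]))*1.5)
print("leaf plate corner pred", proj(c,T+Rt@np.array([.0338,0,-.0338]))*1.5)
g=cv2.cvtColor(np.load("pics/w8.npz")["img"],cv2.COLOR_BGR2GRAY)
for r in(138,145,150,155,158,162,166,170,176,184,190,194,200,204,208,215):print(r,*["%3d"%v for v in g[r,240:282]])
E
```

```text
top corners [ 0.0334 -0.004  -0.0338] [ 0.0337  0.0031 -0.0338]
bot corners [ 0.0324 -0.0052  0.0412] [0.0323 0.0036 0.0412]
knuckle rel bore X -0.000225456234984233 -0.020933616054362992
0.018 [[388.84194881 254.08948743]]
0.042 [[388.82031645 215.38049379]]
leaf plate corner pred [[392.75397956 303.62364138]]
138 199 199 196 197 198 196 201 200 200 199 203 200 196 197 200 146 100  98  94  97  96  99 100  57  64  72  74  74  73  72  73  73  71  72  73  72  73  72  70  73  71  69
145 200 199 197 196 196 195 202 179 129 146 157 166 174 181 183 183 185 184 186 186 176 168 162 157 152 147 135 122 113 102  79  73  74  72  72  74  72  71  70  70  69  70
150 197 200 197 196 197 196 203 179 131 152 159 166 173 179 179 177 178 179 178 177 172 164 159 154 147 143 131 119 110  98  86 118 103 100  75  71  72  69 116 118 115 113
155 199 199 197 194 196 195 201 193 135 155 161 167 175 179 178 179 179 179 177 176 170 161 158 151 144 140 129 118 107  94  75  95 118  96 117 118 117 118 116 115 113 112
158 197 197 196 195 196 195 198 204 137 156 163 168 175 180 179 181 178 179 175 174 169 161 157 148
[... 1264 characters left out ...]
 118 115 117
200 193 193 197 194 197 137 137 151 158 165 142 150 152 149 149 149 146 146 146 146 143 143 144 148 147 147 147 151 128  97  92  94  92  90  87  77 118 116 115 115 115 115
204 194 192 197 194 196 137 136 152 159 149 166 193 198 198 198 199 195 194 193 191 190 189 189 189 190 192 194 200 181 147  93  91  93  89  85  75 117 116 116 115 114 116
208 193 191 196 193 195 156 138 151 159 163 165 172 176 177 177 177 178 178 179 178 178 179 177 175 173 173 173 176 152 125  87  92  90  90  86  75 117 116 116 117 115 116
215 193 191 195 193 195 156 140 157 161 166 161 175 182 179 178 178 177 177 176 175 174 174 174 174 173 175 175 180 156 124  88  91  89  89  84  74  72  72  71  69 114 119
```

```bash

python3 rem.py .5604 -.0400 .205 -14.1
python3 -m jog '[[[-0.003,-0.0007,0.005],[0,0,0]],[[-0.0057,-0.0007,0.02],[0,0,0]],[[-0.0057,-0.0007,0.038],[0,0,0]],[[-0.0057,-0.0007,0.049],[0,0,0]],[[-0.0057,-0.0007,0.049],[0,0,0]]]' >/dev/null
python3 -m jog '[[[0,0,0],[0,0,0]],[[0,0,0],[0,0,0]]]'
python3 rem.py .5604 -.0400 .205 -14.1
python3 - <<'E'
from h import *
c,o=shot("wrist","w9")
import pickle;pickle.dump((c,o),open("w9.pkl","wb"))
g=cv2.cvtColor(np.load("pics/w9.npz")["img"],cv2.COLOR_BGR2GRAY)
print("   ",*["%3d"%v for v in range(238,284)])
for r in range(120,208,3):print(r,*["%3d"%v for v in g[r,238:284]])
E
```

```text
shift [-0.0055 -0.0009  0.0501] turn [ 0.0001 -0.0002  0.0006] t 12.55 pos [ 0.5626 -0.0349  0.2552]
t: 13.25
tool_pos: [0.5612, -0.0415, 0.207]
tool_rot: [2.477, 1.93, 0.002]
contact_force: [1.0, 0.1, -2.8]
opening: 0.007
grip_force: 60.2
shift [ 0.0012 -0.0012  0.002 ] turn [ 0.0017 -0.0001 -0.001 ] t 13.25 pos [ 0.5612 -0.0415  0.207 ]
    238 239 240 241 242 243 244 245 246 247 248 249 250 251 252 253 254 255 256 257 258 259 260 261 262 263 264 265 266 267 268 269 270 271 272 273 274 275 276 277 278 279 280 281 282 283
120 223 220 224 223 221 226 227 231 138 110 117 115 114 113 112 111 104  94  92  96  97  99  99 100 115 117 115 115 112 113 113 110 112 113 115 114 114 114 117 116 115 115 113 111 115 116
123 202 202 204 202 204 206 206 207 210 168 125 119 119 118 118 120 118 114 117 118 121 121 119 123 122 120 120 119 118 119 118 115 118 119 119 120 120 120 120 121 119 120 118 116 122 119
126 202 202 204 203 204 208 207 206 206 210 170 125 117 118 118 119 117 116 117 118 120 120 120 122 125  74  57  57  58  57  58  58  57  57  57  58  57  56  57  57  57  55  56  57  54  55
129 203
[... 4368 characters left out ...]
 147 157 155 156 152 153 149 151 150 149 147 150 149 151 151 152 151 155 128  95  96  96  95  94  93  81  78  78  74  73  74  74  74  74
201 201 201 198 199 199 196 206 146 141 156 163 169 149 153 154 154 152 152 149 149 149 148 146 147 149 150 149 150 150 155 133 102  97  96  94  93  90  80  74 106 108 106 103 122 120 120
204 202 202 198 198 198 196 203 144 141 157 164 156 170 199 204 204 204 202 203 199 198 196 195 195 194 196 198 198 201 205 185 149  97  93  94  90  89  77 121 124 121 121 119 119 120 118
207 201 201 197 198 198 196 203 144 143 157 164 170 171 177 182 183 182 183 183 184 184 184 182 181 182 178 176 177 176 179 160 130  92  96  95  91  88  77 121 124 121 120 119 117 117 119
```

```bash
cat > kn.py <<'E'
from h import *
import pickle
def kn(f,dz,rf,fl,fr,rl,ll,lr,cor):
    c,o=pickle.load(open(f,"rb"));Rt=R.from_rotvec(o["tool_rot"]).as_matrix();T=o["tool_pos"]
    a=np.radians(-14.1);X=np.array([np.cos(a),np.sin(a),0]);Y=np.array([-X[1],X[0],0])
    b=np.array([.5595,-.0413,.115]);zl=T[2]-.0592
    F=[at_z(c,(x,rf),.115) for x in(fl,fr)];L=[at_z(c,(x,rl),zl) for x in(ll,lr)]
    for n,P in(("fixed",F),("leaf",L)):print(n,"X rel bore",(((P[0]+P[1])/2-b)@X).round(4),"w",((P[1]-P[0])@X).round(4))
    C=at_z(c,cor,zl+.093);print("leaf Y rel bore",((C-b)@Y-.035).round(4),"plate top X",((C-b)@X).round(4),"leaf z",zl.round(4))
if __name__=="__main__":
    kn("w9.pkl",0,155,243.6,271.5,197,244.5,275.3,(260,203.3))
    c,o=pickle.load(open("w9.pkl","rb"));a=np.radians(-14.1);Y=np.array([-np.sin(a),np.cos(a),0]);b=np.array([.5595,-.0413,.126])
    print("fixed far knuckle top ends rows pred",proj(c,[b+.018*Y,b+.042*Y]))
E
python3 kn.py
```

```text
fixed X rel bore -0.0006 w 0.0221
leaf X rel bore 0.0012 w 0.0218
leaf Y rel bore -0.0013 plate top X 0.001 leaf z 0.1478
fixed far knuckle top ends rows pred [[258.26606269 174.06586214]
 [258.16704047 142.81960486]]
```

```bash

python3 -m jog '[[[0.0016,-0.0016,0],[0,0,0]],[[0.0016,-0.0016,0.006],[0,0,0]],[[0.0016,-0.0016,0.013],[0,0,0]],[[0.0016,-0.0016,0.02],[0,0,0]],[[0.0016,-0.0016,0.027],[0,0,0]]]'
python3 -m jog '[[[0,0,0.004],[0,0,0]],[[0,0,0.006],[0,0,0]],[[0,0,0.006],[0,0,0]],[[0,0,0.006],[0,0,0]],[[0,0,0.006],[0,0,0]]]'
python3 rem.py .5604 -.0400 .1742 -14.1
python3 - <<'E'
from h import *
c,o=shot("wrist","w10")
import pickle;pickle.dump((c,o),open("w10.pkl","wb"))
g=cv2.cvtColor(np.load("pics/w10.npz")["img"],cv2.COLOR_BGR2GRAY)
print("   ",*["%3d"%v for v in range(236,284)])
for r in range(130,210,2):print(r,*["%3d"%v for v in g[r,236:284]])
E
```

```text
t: 13.8
tool_pos: [0.5592, -0.0393, 0.1779]
tool_rot: [-2.478, -1.93, 0.001]
contact_force: [0.2, -0.8, -3.0]
opening: 0.0073
grip_force: 60.4
t: 14.3
tool_pos: [0.5598, -0.0394, 0.1735]
tool_rot: [2.478, 1.93, 0.001]
contact_force: [-0.8, 0.0, -3.7]
opening: 0.0069
grip_force: 60.3
shift [-0.0004  0.0007 -0.0007] turn [ 0.0008 -0.     -0.0009] t 14.3 pos [ 0.5598 -0.0394  0.1735]
    236 237 238 239 240 241 242 243 244 245 246 247 248 249 250 251 252 253 254 255 256 257 258 259 260 261 262 263 264 265 266 267 268 269 270 271 272 273 274 275 276 277 278 279 280 281 282 283
130 209 208 205 207 209 208 209 212 212 211 211 210 217 137 119 122 121 120 121 122 120 118 119 122 122 120 122 122 126 120  82  58  58  58  58  60  57  58  59  57  57  59  58  57  58  56  57  55
132 211 210 205 206 210 208 208 210 212 210 209 211 214 218 136 118 120 120 121 123 119 117 120 122 122 121 123 125 127 113  65  57  60  59  60  60  59  58  59  59  56  60  59  60  59  59  58  58
134 209 208 206 206 210 208 207 211 210 211 210 210 213 214 215 175 169 125 120 123 116 108 108 110 110 111 111 111 118  94  60 
[... 6619 characters left out ...]
 164 163 161 161 160 161 160 163 164 165 164 168 143 104  95  97  96  93  92  85  78  76  77  79  76  79  76  77
204 205 207 208 207 202 205 205 203 212 149 147 162 168 159 175 204 209 209 209 208 206 205 204 201 200 199 200 201 201 203 204 211 191 153  97  96  97  94  93  84  76  78  77  79  78  77  79  76
206 205 206 207 205 203 204 205 202 210 148 147 162 168 165 175 181 187 186 187 189 189 189 188 186 184 185 183 180 180 181 181 187 165 136  94  96  96  95  93  83  77  78  78  77  78  79  77  77
208 206 204 207 207 202 205 205 202 210 149 146 163 170 172 174 183 186 186 187 187 187 188 189 188 188 188 187 185 183 183 180 185 161 131  93  99  95  93  91  82  77  76  78  76  77  79  77  78
```

```bash
python3 - <<'E'
from kn import *
kn("w10.pkl",0,165,244.4,275.4,197,244.5,275.3,(259.7,203.2))
c,o=pickle.load(open("w10.pkl","rb"));a=np.radians(-14.1);X=np.array([np.cos(a),np.sin(a),0]);Y=np.array([-X[1],X[0],0]);b=np.array([.5595,-.0413,.115])
z=o["tool_pos"][2]-.0592
f=at_z(c,(245,183.5),.115);l=at_z(c,(245,187.5),z);print("Y fixed inner end",(f-b)@Y,"leaf end",(l-b)@Y)
f=at_z(c,(260,149),.125);print("fixed outer",(f-b)@Y)
E
python3 -m jog '[[[0,0,-0.0005],[0,0,0]],[[0,0,-0.0005],[0,0,0]],[[0,0,-0.0005],[0,0,0]],[[0,0,-0.0005],[0,0,0]]]'
python3 rem.py .5604 -.0400 .1742 -14.1; python3 rem.py .5604 -.0400 .1742 -14.1
```

```text
fixed X rel bore -0.0007 w 0.0213
leaf X rel bore -0.0008 w 0.0218
leaf Y rel bore 0.0004 plate top X -0.001 leaf z 0.1143
Y fixed inner end 0.01820814762174792 leaf end 0.015114633411427379
fixed outer 0.04383737957300319
t: 14.75
tool_pos: [0.5595, -0.0394, 0.1736]
tool_rot: [2.478, 1.931, 0.0]
contact_force: [0.2, 0.9, -3.0]
opening: 0.0069
grip_force: 60.3
shift [-0.0004  0.001  -0.0006] turn [ 0.0001  0.     -0.0009] t 14.75 pos [ 0.5595 -0.0394  0.1736]
shift [-0.0004  0.001  -0.0006] turn [ 0.0001  0.     -0.0009] t 14.75 pos [ 0.5595 -0.0394  0.1736]
```

```bash

python3 -m jog '[[[0,0,-0.0006],[0,0,0]],[[0,0,-0.0006],[0,0,0]],[[0,0,-0.0006],[0,0,0]],[[0,0,-0.0006],[0,0,0]],[[0,0,-0.0006],[0,0,0]]]'
python3 -m jog '[[[0,0,0],[0,0,0]],[[0,0,0],[0,0,0]],[[0,0,0],[0,0,0]],[[0,0,0],[0,0,0]],[[0,0,0],[0,0,0]]]'
python3 -c "
from station import job;print(job.finish_job())"
```

```text
t: 15.25
tool_pos: [0.5595, -0.0394, 0.1741]
tool_rot: [2.478, 1.931, -0.0]
contact_force: [-0.6, 0.5, -2.9]
opening: 0.007
grip_force: 60.3
t: 15.75
tool_pos: [0.5595, -0.0394, 0.1741]
tool_rot: [-2.478, -1.931, 0.0]
contact_force: [0.2, 0.1, -2.8]
opening: 0.0073
grip_force: 60.3
the job is handed in; nothing more can be done
None
```

I handed the job in at 15.75 s, with the mark measured about 0.6 mm from under the pointer tip and the leaf held free in the gripper, its knuckle centred in the gap to within about 0.5 mm sideways; its height comes from the arm's reading only, and the hand-in returned no verdict.

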